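# Shake three sealed tins, hold out the one that rattles

### The job

One of the three shut steel tins in the wooden rack has a loose steel ball in it; nothing is loose in the other two. Lift the tins clear one by one and shake or rock them until you know which one rattles, laying every quiet tin back down in its own pocket. Finish holding the rattling tin still and level over the middle of the steel parts dish, about 10 cm above its rim, so that I can open the lid and catch the ball: bring no quiet tin over the dish, and leave the dish, can and tape measure where they are.

Things in the scene. Friction and masses are not known exactly. Their poses are not given: they have to be found in the camera images.
- tin_1: Left one of three oblong shut steel tins that look alike: 121 x 57 x 46 mm (lid 1 mm larger), 140 to 560 g without the ball; the weights differ at random and tell nothing. Starts flat in pocket_1 of the rack, its lower 10 mm in the pocket. Origin: centre of the underside; x along the 121 mm length, y along the 57 mm width, z up through the lid.
- tin_2: Middle tin, like tin_1, starts in pocket_2. The loose ball (called ball in the rules; steel, 34 mm, 160 g) is shut in any one of the three tins, another each time; it is never seen and not in the state, only felt at the wrist.
- tin_3: Right tin, like tin_1, starts in pocket_3. Inside, a tin is 113 x 49 x 38 mm: when the tin with the ball is tilted or shaken along its length, the ball rolls freely to the low end, knocks on the end wall and puts its 1.6 N there, up to 39 mm off the middle. In the other two nothing moves.
- rack: Light wooden board with three oblong pockets side by side, 148 x 290 x 20 mm, screwed to the bench. Origin: centre of the underside, on the bench; x across the board (along each tin), y along the row.
- pocket_1 (a point): Centre of the floor of the rack's left pocket (rack y = +100 mm), 10 mm above the bench. Each pocket is 127 x 63 mm (3 mm to spare all round), 10 mm deep, with a 3 mm chamfer; pockets are 100 mm apart, so 43 mm lie between tins.
- pocket_2 (a point): Centre of the floor of the rack's middle pocket (rack y = +0 mm), 10 mm above the bench. Each pocket is 127 x 63 mm (3 mm to spare all round), 10 mm deep, with a 3 mm chamfer; pockets are 100 mm apart, so 43 mm lie between tins.
- pocket_3 (a point): Centre of the floor of the rack's right pocket (rack y = -100 mm), 10 mm above the bench. Each pocket is 127 x 63 mm (3 mm to spare all round), 10 mm deep, with a 3 mm chamfer; pockets are 100 mm apart, so 43 mm lie between tins.
- dish: Round open steel parts dish, 114 mm across the rim, 28 mm high, loose, 400 g, beyond the rack. Origin: centre of the underside, on the bench.
- can: Small open steel can standing on the bench, 70 mm across, 70 mm tall, bystander. Origin: centre of the underside.
- tape_measure: Yellow tape measure standing on the bench, 39 x 90 x 70 mm, bystander. Origin: centre of the underside.

How it is judged:
By the outcome, as a careful person would: the job done as asked, in the order asked, and still so for the second after the job is handed in, while the arm keeps its last pose, push and grip.
It also fails if it takes over 72 s, if anything falls off the work surface, if the arm or the gripper's body presses on something with over 40 N, if the wrist force passes 120 N, or if a joint passes its speed limit or range.

### The arm

A 6-joint arm with a two-finger parallel gripper is mounted at the origin on a cart in front of the work surface, level with it; the furniture and walls round the work are solid. World frame = base frame: x ahead of the robot, y to its left, z up, the work surface at z = 0. Lengths are in m, angles in degrees, forces in N, time in s.
With the tool pointing down it reaches from about 0.25 to 0.725 m from the base axis. Payload 9.7 kg.
Tool frame: the origin (TCP) lies midway between the tips of the shut fingers; the grasp point (between the pads) lies 19 mm behind it; z points along the fingers, y is the line along which they close (so a half turn about z gives the same grasp; the last joint's range is limited). The gripper opens to 85 mm and grips with 20 to 120 N. Pads are 22 mm wide; open, the fingers measure 114 mm over their backs; the gripper's body (76 mm by 85 mm) begins 54 mm behind the grasp point. The pads swing forward as they close: fully open they stand 13 mm farther back than shut.
Start: joints at [74.255, 4.979, 10.078, 95.1, 0, 90], TCP at [0.149, 0.529, 0.231] pointing down, gripper open.
Joint ranges: [-179.16, 179.16], [-48.56, 103.87], [-65.8, 70.77], [-126.05, 130.52], [-82.76, 87.17], [-180, 180]. Speed limits (degrees/s): [127.2, 127.2, 147.25, 180, 180, 180].

### API

Orientations are given as [roll, pitch, yaw] about the fixed x, y, z axes, in that order (R = Rz(yaw) Ry(pitch) Rx(roll)).
In Python, from workcell import * gives the robot as it stands.
- The arm moves only by the tool servo_tool, never from a script. Its argument "moves" is a list of rows, each a list of 4 numbers: the shift along the world's x, y, z in cm, then the turn about the world's z in rad. A call has 1 to 20 rows; each row is the pose to reach, as a shift and turn from the pose commanded when the call began; what a row does not reach only later rows make up. A row lasts 1/12 s, in which the tool goes at most 41.7 mm and 7.16 degrees, less where a joint would pass 70% of its speed; a pose out of reach is approached as far as the arm can. A call with a gripper value outside its range is refused whole. "claw" is the closure, from 0 (fully open) to 1 (shut), set as the call begins (left out, the last holds). The fingers move at their own pace and stop on an object; "force" is the grip in N (left out, the last holds). Time passes only in rows, so rows that repeat a pose let the fingers close. It gives the time, the measured TCP pose, the force, the opening and the grip force at its end, in the units of the state.
- get_obs(): the state, without advancing time (a new reading comes with each control period).
- camera(name): name is "scene" or "top"; returns the picture (480x640x3 uint8, red, green, blue); there is no depth.
- get_calibration(name): a dict with "fx", "fy", "cx", "cy" (pixels), "k1" (the pictures are not rectified: a ray, as slopes to the right and down, at radius r is drawn at 1 + k1 r^2 times it, then the intrinsics apply), "rvec" (rotation vector, rad) and "tvec" (3), from world to camera coordinates, as OpenCV has them. Camera axes: x right, y down, z forward; pixel columns grow to the right and rows downward; lengths in m; the calibration is good to about 2 mm. A picture is of the moment at which its call begins. get_calibration takes no time and is no camera call.
- job_done(): hands the job in; it is judged then, once.
The state is a dict: "time": time; "q": joint angles; "qd": joint speeds; "joint_efforts": joint torques, N m; "ee_pos": TCP position; "tcp_rot": TCP orientation; "wrist_force": force on the tool from outside, world axes, zero at the start; "torque": the same for the moment, N m; "opening": finger opening in m; "grasp_force": force on a finger pad.
Only numpy, scipy, OpenCV 4.12 (cv2) and the standard library are available. Lean on these libraries where they do the work, as an engineer would, in place of code of your own. Each camera call takes 0.05 s, during which the arm holds its last target. There are 200 camera calls.

## Working session

There is one attempt and no reset: what is moved stays moved. The work goes in short steps, Python scripts to look and compute and a tool call to move; the robot and the scene stay as the last step left them, time stands still between calls to the robot, and variables do not carry over. Pictures are saved under pics/ and viewed, at most 10 in all, crops included, and the job is handed in when it is done.

Besides the shell and the picture viewer there is one more tool, called after "Emit:" by a JSON object that holds its "name" and its "arguments". servo_tool: Moves the arm, as the interface text tells. Its arguments: {"type":"object","properties":{"moves":{"type":"array","items":{"type":"array","items":{"type":"number"}}},"claw":{"type":"number"},"force":{"type":"number"}},"required":["moves"]}

```bash
mkdir -p pics; ls; python3 - <<'E'
from workcell import *
import cv2
o=get_obs()
for k,v in o.items(): print(k,v)
for n in("scene","top"):
    cv2.imwrite(f"pics/{n}0.png",camera(n)[:,:,::-1]); print(get_calibration(n))
E
```

```text
pics
time 0.0
q [ 7.42548098e+01  5.00977299e+00  1.00341131e+01  9.51009087e+01
 -1.61895325e-03  8.99996847e+01]
qd [ 0.00208166  0.1112278  -0.07567997  0.07332544 -0.024724    0.05690824]
joint_efforts [ 1.62694378e-04 -5.20389819e+01  4.64803112e+01  1.62042148e-02
  1.09270052e-04 -7.43476789e-06]
ee_pos [0.14918955 0.52912661 0.23059276]
tcp_rot [-1.79923431e+02  1.61853050e-03  1.64255127e+02]
wrist_force [ 0.67857686 -0.52482507 -0.34180827]
torque [-0.04183282  0.02126643 -0.00726853]
grasp_force 0.0
opening 0.08542388428012147
{'fx': 604.4383150104334, 'fy': 604.4383150104334, 'cx': 321.76169291385435, 'cy': 235.95027121922678, 'k1': -0.054220015010633844, 'rvec': array([ 1.86603974, -0.72148148,  0.48654424]), 'tvec': array([-0.41865458,  0.1632077 ,  0.80105995])}
{'fx': 443.03423267261206, 'fy': 443.03423267261206, 'cx': 321.4308807148741, 'cy': 239.41167821196925, 'k1': 0.006564961795238616, 'rvec': array([ 2.20809861, -2.14483347,  0.03083063]), 'tvec': array([-0.04764588,  0.51132725,  0.8797474 ])}
```

View pics/scene0.png

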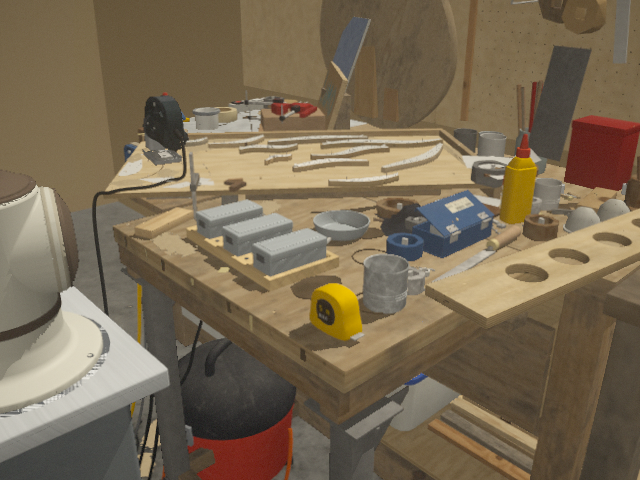

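View pics/top0.png

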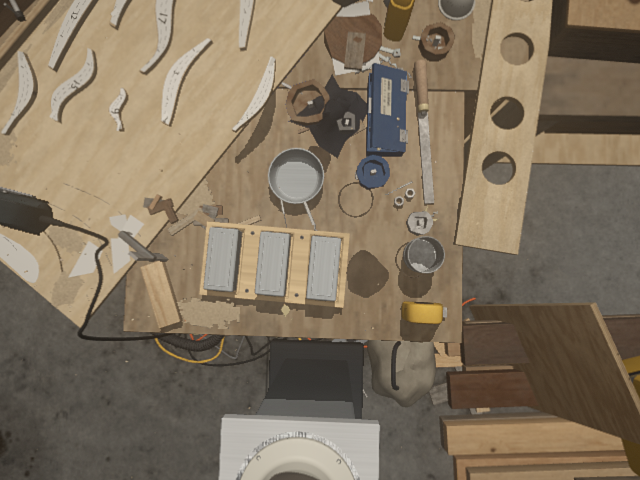

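The top view shows the tins at about (222,259), (273,264) and (324,268), the dish at (296,176), the can at (425,255) and the tape measure at (424,312). Next I'll measure them.

```bash
cat > h.py <<'E'
from workcell import *
import cv2, numpy as np
def ray(name,uv,z):
    c=get_calibration(name);R,_=cv2.Rodrigues(c["rvec"]);t=c["tvec"]
    d=np.array([(uv[0]-c["cx"])/c["fx"],(uv[1]-c["cy"])/c["fy"]]);s=d.copy()
    for _ in range(10): s=d/(1+c["k1"]*(s@s))
    o=-R.T@t; v=R.T@np.array([s[0],s[1],1]); return o+v*(z-o[2])/v[2]
E
python3 - <<'E'
from h import *
im=cv2.imread("pics/top0.png");hsv=cv2.cvtColor(im,cv2.COLOR_BGR2HSV)
m=((hsv[...,1]<45)&(hsv[...,2]>90)).astype(np.uint8)*255
roi=np.zeros_like(m);roi[140:310,195:455]=255;m&=roi
m=cv2.morphologyEx(m,cv2.MORPH_OPEN,np.ones((5,5)))
for c in cv2.findContours(m,cv2.RETR_EXTERNAL,cv2.CHAIN_APPROX_NONE)[0]:
    if cv2.contourArea(c)<300: continue
    r=cv2.minAreaRect(c);b=cv2.boxPoints(r)
    for z in(0.056,0.028):
        w=np.array([ray("top",p,z)[:2] for p in b]);e=w[1]-w[0];f=w[2]-w[1]
        print(np.round(r[0],1),z,"ctr",w.mean(0).round(4),"sides",np.hypot(*e).round(4),np.hypot(*f).round(4),"ang",np.degrees(np.arctan2(e[1],e[0])).round(1))
m=cv2.inRange(hsv,(8,40,150),(28,160,255))&roi
cs=max(cv2.findContours(m,cv2.RETR_EXTERNAL,cv2.CHAIN_APPROX_NONE)[0],key=cv2.contourArea)
w=np.array([ray("top",p,.02)[:2] for p in cv2.boxPoints(cv2.minAreaRect(cs))]);print("rack",w.mean(0),w.round(4).tolist())
y=cv2.inRange(hsv,(20,150,120),(32,255,255));y[:290]=0;y[:,:390]=0;y[:,460:]=0
w=[ray("top",p,.07)[:2].round(3) for p in cv2.boxPoints(cv2.minAreaRect(cv2.findNonZero(y)))];print("tape",w)
# tool projection check
cv2.imwrite("pics/z.png",cv2.resize(im[140:320,190:460],None,fx=2.9,fy=2.9))
E
```

```text
[421.  255.5] 0.056 ctr [ 0.4848 -0.2248] sides 0.0531 0.0628 ang -88.4
[421.  255.5] 0.028 ctr [ 0.4856 -0.2302] sides 0.0549 0.0649 ang -88.4
[323.2 267.8] 0.056 ctr [ 0.4559 -0.0391] sides 0.1219 0.0572 ang -3.4
[323.2 267.8] 0.028 ctr [ 0.4558 -0.0384] sides 0.1259 0.059 ang -3.4
[271.9 263.4] 0.056 ctr [0.4614 0.0599] sides 0.1216 0.0574 ang -3.3
[271.9 263.4] 0.028 ctr [0.4614 0.0639] sides 0.1256 0.0593 ang -3.3
[220.8 258.7] 0.056 ctr [0.4675 0.1593] sides 0.1215 0.0578 ang -3.2
[220.8 258.7] 0.028 ctr [0.4677 0.1665] sides 0.1255 0.0597 ang -3.2
[420.  222.5] 0.056 ctr [ 0.5479 -0.2219] sides 0.0457 0.0404 ang -88.5
[420.  222.5] 0.028 ctr [ 0.5507 -0.2272] sides 0.0472 0.0417 ang -88.5
[295.7 180.4] 0.056 ctr [0.6236 0.0194] sides 0.1018 0.0924 ang -63.0
[295.7 180.4] 0.028 ctr [0.629  0.0221] sides 0.1052 0.0955 ang -63.0
[426.6 171. ] 0.056 ctr [ 0.6481 -0.2329] sides 0.0184 0.1222 ang -84.6
[426.6 171. ] 0.028 ctr [ 0.6543 -0.2385] sides 0.019 0.1262 ang -84.6
rack [0.55002969 0.06673572] [[0.3971, 0.2367], [0.7241, 0.222], [0.7008, -0.1065], [0.3782, -0.0853]]
tape [array([ 0.36 , -0.191]), array([ 0.397, -0.192]), array([ 0.397, -0.263]), array([ 0.36 , -0.262])]
```

View pics/z.png

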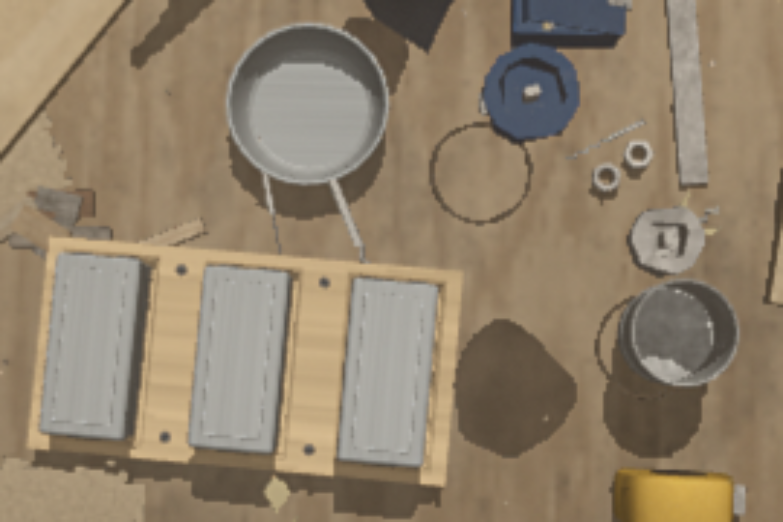

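The tins measure 122 x 57 mm with about 99.6 mm between them and a yaw of -3.3°, which matches the data. I'll move over tin_1.

```bash
python3 - <<'E'
from h import *
c=ray("top",(296.2,175.9),.028);print(c, [np.linalg.norm(ray("top",(296.2+dx,175.9+dy),.028)-c).round(4) for dx,dy in((27.6,0),(-27.6,0),(0,27.6),(0,-27.6))])
E
```

```text
[0.63796225 0.02129459 0.028     ] [np.float64(0.0554), np.float64(0.0556), np.float64(0.0558), np.float64(0.0562)]
```

Emit:
{"name": "servo_tool", "arguments": {"moves": [[4,-4,-0.5,0.03],[8,-8.5,-1,0.06],[12,-13,-2,0.1],[15,-16.5,-3,0.13],[18,-20,-4,0.16],[21,-24,-5,0.19],[24,-27.5,-6,0.217],[27,-31,-7,0.217],[29.5,-34,-8,0.217],[31.8,-37,-9,0.217],[31.8,-37,-10,0.217],[31.8,-37,-11,0.217],[31.8,-37,-11,0.217],[31.8,-37,-11,0.217]], "claw": 0, "force": 60}}

```text
time: 1.27
ee_pos: [0.4671, 0.1574, 0.1194]
tcp_rot: [-179.9, -0.2, 176.5]
wrist_force: [-0.5, 1.1, 0.5]
opening: 0.0852
grasp_force: 0.0
```

Emit:
{"name": "servo_tool", "arguments": {"moves": [[0,0,0,0],[0,0,-2,0],[0,0,-4,0],[0,0,-6,0],[0,0,-7.5,0],[0,0,-9,0],[0,0,-9.7,0],[0,0,-10.1,0],[0,0,-10.1,0],[0,0,-10.1,0]]}}

```text
time: 2.1
ee_pos: [0.4675, 0.16, 0.0213]
tcp_rot: [180.0, 0.1, 176.7]
wrist_force: [-0.5, 0.1, 0.1]
opening: 0.0856
grasp_force: 0.0
```

Emit:
{"name": "servo_tool", "arguments": {"moves": [[0,0,0,0],[0,0,0,0],[0,0,0,0],[0,0,0,0],[0,0,0,0],[0,0,0,0],[0,0,0,0],[0,0,0,0]], "claw": 1, "force": 60}}

```text
time: 2.77
ee_pos: [0.4678, 0.1596, 0.0214]
tcp_rot: [180.0, 0.1, 176.7]
wrist_force: [-1.5, 1.0, 6.5]
opening: 0.0562
grasp_force: 65.7
```

Emit:
{"name": "servo_tool", "arguments": {"moves": [[0,0,0.5,0],[0,0,1.2,0],[0,0,2.2,0],[0,0,3.5,0],[0,0,5,0],[0,0,6.5,0],[-0.5,0,8,0],[-1.5,0,9,0],[-2.5,0,9.7,0],[-3.5,0,10,0],[-4,0,10,0],[-4,0,10,0]]}}

```text
time: 3.77
ee_pos: [0.4259, 0.1593, 0.12]
tcp_rot: [-180.0, -0.0, 176.7]
wrist_force: [0.8, 0.1, -4.3]
opening: 0.0564
grasp_force: 64.8
```

```bash
cat > samp.py <<'E'
from h import *
T=[];F=[]
o=get_obs();c,s=np.cos(np.radians(-3.3)),np.sin(np.radians(-3.3))
for i in range(16):
    camera("scene");o=get_obs();t=o["torque"];T.append(-s*t[0]+c*t[1]);F.append(o["wrist_force"])
T=np.array(T);print(o["time"],"Ty(tin) mean %.4f sd %.4f halves %.4f %.4f"%(T.mean(),T.std(),T[:8].mean(),T[8:].mean()),"F",np.mean(F,0).round(2),np.std(F,0).round(2));print(T.round(3), o["ee_pos"].round(4),o["opening"].round(4))
E
python3 samp.py
```

```text
4.5667 Ty(tin) mean -0.0102 sd 0.0294 halves -0.0094 -0.0109 F [ 0.09  0.11 -4.52] [0.51 0.44 0.39]Traceback (most recent call last):
  File "samp.py", line 6, in <module>
    T=np.array(T);print(o["time"],"Ty(tin) mean %.4f sd %.4f halves %.4f %.4f"%(T.mean(),T.std(),T[:8].mean(),T[8:].mean()),"F",np.mean(F,0).round(2),np.std(F,0).round(2));print(T.round(3), o["ee_pos"].round(4),o["opening"].round(4))
                                                                                                                                                                                                                   ^^^^^^^^^^^^^^^^^^
AttributeError: 'float' object has no attribute 'round'
```

```bash
sed -i 's/o\["opening"\].round(4)/round(o["opening"],4)/' samp.py
```

Emit:
{"name": "servo_tool", "arguments": {"moves": [[-3,0.2,0,0],[0,0,0,0],[-3,0.2,0,0],[-3,0.2,0,0],[0,0,0,0],[3,-0.2,0,0],[3,-0.2,0,0]]}}

```text
time: 5.15
ee_pos: [0.461, 0.1573, 0.1198]
tcp_rot: [180.0, 0.1, 176.7]
wrist_force: [-2.0, -0.7, -4.7]
opening: 0.0562
grasp_force: 65.8
```

```bash
python3 samp.py
```

```text
5.95 Ty(tin) mean 0.0095 sd 0.0401 halves 0.0145 0.0046 F [-0.2   0.16 -4.25] [0.62 0.49 0.41]
[ 0.089  0.018 -0.01   0.05   0.019 -0.037 -0.016  0.003 -0.033  0.061
  0.002 -0.076  0.042 -0.013  0.041  0.012] [0.4572 0.1574 0.1203] 0.0564
```

Emit:
{"name": "servo_tool", "arguments": {"moves": [[-3,0.2,0,0],[-6,0.4,0,0],[-6,0.4,0,0]]}}

```text
time: 6.2
ee_pos: [0.3934, 0.1611, 0.1201]
tcp_rot: [-180.0, -0.2, 176.7]
wrist_force: [0.9, 0.3, -3.8]
opening: 0.0566
grasp_force: 65.9
```

```bash
python3 samp.py
```

```text
7.0 Ty(tin) mean -0.0028 sd 0.0427 halves -0.0186 0.0130 F [ 0.04 -0.04 -4.46] [0.47 0.63 0.57]
[-0.079 -0.072 -0.022 -0.035  0.01   0.009 -0.019  0.06   0.076  0.046
  0.004  0.05  -0.008 -0.014 -0.032 -0.018] [0.3973 0.1613 0.1202] 0.0564
```

Emit:
{"name": "servo_tool", "arguments": {"moves": [[3,-0.2,0,0],[6,-0.4,0,0],[6,-0.4,0,0],[6,-0.4,0,0],[6,-0.4,0,0]]}}

```text
time: 7.42
ee_pos: [0.4569, 0.1572, 0.1199]
tcp_rot: [-180.0, -0.1, 176.7]
wrist_force: [-0.2, 0.2, -5.1]
opening: 0.0562
grasp_force: 65.8
```

```bash
sed -i 's/range(16)/range(28)/; s/T\[:8\]/T[:14]/; s/T\[8:\]/T[14:]/' samp.py; python3 samp.py
```

```text
8.8167 Ty(tin) mean 0.0010 sd 0.0223 halves 0.0049 -0.0029 F [-0.04  0.01 -4.47] [0.56 0.55 0.49]
[-0.014  0.014  0.029  0.002  0.044  0.004  0.029 -0.026 -0.006 -0.012
  0.024 -0.006 -0.019  0.004  0.038 -0.017  0.036 -0.038  0.004 -0.021
 -0.031 -0.017 -0.012  0.029 -0.001  0.021 -0.014 -0.017] [0.4573 0.1574 0.1203] 0.0557
```

Emit:
{"name": "servo_tool", "arguments": {"moves": [[-1.5,0.1,0,0],[-3,0.2,0,0],[-4.5,0.3,0,0],[-6,0.4,0,0],[-6,0.4,0,0],[-6,0.4,0,0]]}}

```text
time: 9.32
ee_pos: [0.3971, 0.1615, 0.1206]
tcp_rot: [180.0, 0.1, 176.7]
wrist_force: [1.2, 0.2, -4.9]
opening: 0.0563
grasp_force: 65.9
```

```bash
python3 samp.py
```

```text
10.7167 Ty(tin) mean 0.0023 sd 0.0256 halves -0.0005 0.0051 F [-0.09 -0.12 -4.25] [0.61 0.42 0.52]
[-0.044 -0.002  0.013 -0.028  0.01  -0.016  0.013  0.005  0.005  0.019
  0.039 -0.008 -0.001 -0.014  0.061 -0.016 -0.031  0.071 -0.009  0.005
 -0.02   0.011 -0.027 -0.006 -0.005 -0.    -0.001  0.039] [0.3972 0.1614 0.1203] 0.0565
```

Tin_1 is quiet: no torque shift and only noise. I'll put it back.

Emit:
{"name": "servo_tool", "arguments": {"moves": [[1.5,0,0,0],[3.5,-0.1,0,0],[5.5,-0.2,0,0],[6.7,-0.2,0,0],[7,-0.2,0,0],[7,-0.2,-1.5,0],[7,-0.2,-3.5,0],[7,-0.2,-5.5,0],[7,-0.2,-7,0],[7,-0.2,-8,0],[7,-0.2,-8.6,0],[7,-0.2,-9.2,0],[7,-0.2,-9.6,0],[7,-0.2,-9.9,0],[7,-0.2,-10,0],[7,-0.2,-10,0],[7,-0.2,-10,0]]}}

```text
time: 12.13
ee_pos: [0.4677, 0.1595, 0.0214]
tcp_rot: [180.0, 0.1, 176.7]
wrist_force: [-3.4, -0.9, 4.9]
opening: 0.0563
grasp_force: 66.6
```

Emit:
{"name": "servo_tool", "arguments": {"moves": [[0,0,0,0],[0,0,0,0],[0,0,0,0],[0,0,0,0],[0,0,0,0],[0,0,0,0]], "claw": 0}}

```text
time: 12.63
ee_pos: [0.4673, 0.1594, 0.0203]
tcp_rot: [180.0, 0.0, 176.7]
wrist_force: [-0.8, 0.6, 0.1]
opening: 0.0852
grasp_force: 0.0
```

Emit:
{"name": "servo_tool", "arguments": {"moves": [[0,0,1.5,0],[0,0,4,0],[0,0,7,0],[-0.1,-1.5,8,0],[-0.3,-4,8,0],[-0.5,-7,8,0],[-0.6,-9.3,8,0],[-0.6,-9.95,8,0],[-0.6,-9.95,8,0],[-0.6,-9.95,8,0],[-0.6,-9.95,6,0],[-0.6,-9.95,4,0],[-0.6,-9.95,2.5,0],[-0.6,-9.95,1.2,0],[-0.6,-9.95,0.4,0],[-0.6,-9.95,0,0],[-0.6,-9.95,0,0]]}}

```text
time: 14.05
ee_pos: [0.4609, 0.0605, 0.0196]
tcp_rot: [-180.0, -0.1, 176.7]
wrist_force: [0.8, -0.1, 0.9]
opening: 0.0858
grasp_force: 0.0
```

Emit:
{"name": "servo_tool", "arguments": {"moves": [[0,0,0,0],[0,0,0,0],[0,0,0,0],[0,0,0,0],[0,0,0,0],[0,0,0,0],[0,0,0,0],[0,0,0,0]], "claw": 1}}

```text
time: 14.72
ee_pos: [0.4619, 0.0601, 0.0214]
tcp_rot: [180.0, 0.1, 176.7]
wrist_force: [-0.6, 2.1, 5.6]
opening: 0.056
grasp_force: 65.7
```

Emit:
{"name": "servo_tool", "arguments": {"moves": [[0,0,0.5,0],[0,0,1.2,0],[0,0,2.2,0],[0,0,3.5,0],[0,0,5,0],[0,0,6.5,0],[-0.5,0,8,0],[-1.5,0,9,0],[-2.5,0,9.7,0],[-3.5,0,10,0],[-4,0,10,0],[-4,0,10,0]]}}

```text
time: 15.72
ee_pos: [0.4204, 0.0598, 0.1205]
tcp_rot: [-180.0, 0.0, 176.7]
wrist_force: [-0.3, 0.5, -2.4]
opening: 0.0563
grasp_force: 64.6
```

Emit:
{"name": "servo_tool", "arguments": {"moves": [[-3,0.2,0,0],[0,0,0,0],[-3,0.2,0,0],[-3,0.2,0,0],[0,0,0,0],[3,-0.2,0,0],[3,-0.2,0,0]]}}

```text
time: 16.3
ee_pos: [0.455, 0.0577, 0.119]
tcp_rot: [-180.0, 0.1, 176.7]
wrist_force: [-1.1, 0.4, -2.9]
opening: 0.0563
grasp_force: 69.6
```

```bash
python3 samp.py
```

```text
17.7 Ty(tin) mean -0.0175 sd 0.0272 halves -0.0109 -0.0242 F [-0.14 -0.03 -3.45] [0.58 0.57 0.54]
[-0.013 -0.005 -0.027  0.005 -0.021  0.068 -0.008 -0.023 -0.013  0.019
 -0.041 -0.024 -0.039 -0.03  -0.023 -0.053 -0.017 -0.015 -0.009 -0.042
  0.012 -0.014 -0.023  0.02  -0.061 -0.049 -0.067  0.003] [0.4512 0.0579 0.1203] 0.0558
```

Emit:
{"name": "servo_tool", "arguments": {"moves": [[-1.5,0.1,0,0],[-3,0.2,0,0],[-4.5,0.3,0,0],[-6,0.4,0,0],[-6,0.4,0,0],[-6,0.4,0,0]]}}

```text
time: 18.2
ee_pos: [0.3912, 0.0619, 0.1206]
tcp_rot: [180.0, 0.1, 176.7]
wrist_force: [0.0, -0.1, -4.0]
opening: 0.056
grasp_force: 69.6
```

```bash
python3 samp.py
```

```text
19.6 Ty(tin) mean -0.0115 sd 0.0294 halves -0.0154 -0.0076 F [ 0.07  0.04 -3.41] [0.47 0.45 0.48]
[-0.037 -0.031 -0.048 -0.017 -0.008  0.033 -0.008 -0.019 -0.006  0.
  0.006 -0.05  -0.029 -0.003  0.02   0.029 -0.006 -0.027 -0.01  -0.036
  0.008 -0.019 -0.073  0.027  0.057 -0.067 -0.017  0.009] [0.3913 0.0619 0.1203] 0.0558
```

Emit:
{"name": "servo_tool", "arguments": {"moves": [[3.5,-0.2,0,0],[7,-0.4,0,0],[7,-0.4,0,0],[7,-0.4,0,0]]}}

```text
time: 19.93
ee_pos: [0.4619, 0.0577, 0.1192]
tcp_rot: [-180.0, -0.1, 176.7]
wrist_force: [0.1, 0.6, -3.8]
opening: 0.0565
grasp_force: 69.5
```

```bash
python3 samp.py
```

```text
21.3333 Ty(tin) mean 0.0683 sd 0.0310 halves 0.0758 0.0607 F [-0.02  0.12 -3.46] [0.55 0.56 0.52]
[0.052 0.09  0.092 0.036 0.056 0.097 0.077 0.074 0.083 0.096 0.059 0.074
 0.144 0.033 0.099 0.016 0.028 0.04  0.03  0.044 0.059 0.027 0.085 0.076
 0.12  0.07  0.044 0.114] [0.4612 0.0579 0.1203] 0.0563
```

Emit:
{"name": "servo_tool", "arguments": {"moves": [[-3.5,0.2,0,0],[-7,0.4,0,0],[-7,0.4,0,0],[-7,0.4,0,0]]}}

```text
time: 21.67
ee_pos: [0.3904, 0.062, 0.1207]
tcp_rot: [180.0, 0.1, 176.7]
wrist_force: [0.5, -0.1, -4.0]
opening: 0.0557
grasp_force: 69.6
```

```bash
python3 samp.py
```

```text
Traceback (most recent call last):
  File "samp.py", line 5, in <module>
    camera("scene");o=get_obs();t=o["torque"];T.append(-s*t[0]+c*t[1]);F.append(o["wrist_force"])
    ~~~~~~^^^^^^^^^
ValueError: 200 camera calls are used up
```

Emit:
{"name": "servo_tool", "arguments": {"moves": [[3.5,-0.2,0,0],[7,-0.4,0,0],[7,-0.4,0,0],[7,-0.4,0,0]]}}

```text
time: 22.5
ee_pos: [0.462, 0.0577, 0.1191]
tcp_rot: [-180.0, -0.1, 176.7]
wrist_force: [-1.5, -0.5, -3.9]
opening: 0.0565
grasp_force: 69.5
```

```bash
python3 samp.py
```

```text
Traceback (most recent call last):
  File "samp.py", line 5, in <module>
    camera("scene");o=get_obs();t=o["torque"];T.append(-s*t[0]+c*t[1]);F.append(o["wrist_force"])
    ~~~~~~^^^^^^^^^
ValueError: 200 camera calls are used up
```

The camera budget is used up, so I'll read the torque between short hold moves instead.

```bash
cat > t.py <<'E'
from workcell import *
import numpy as np
o=get_obs();t=o["torque"];a=np.radians(-3.3);print(round(o["time"],2),"Ty %.3f"%(-np.sin(a)*t[0]+np.cos(a)*t[1]))
E
python3 t.py
```

```text
22.5 Ty 0.010
```

Emit:
{"name": "servo_tool", "arguments": {"moves": [[0,0,0,0]]}}

```text
time: 22.58
ee_pos: [0.4608, 0.0578, 0.1198]
tcp_rot: [-180.0, -0.1, 176.7]
wrist_force: [-0.1, -0.3, -2.9]
opening: 0.0561
grasp_force: 69.5
```

```bash
python3 t.py
```

```text
22.58 Ty 0.015
```

Emit:
{"name": "servo_tool", "arguments": {"moves": [[0,0,0,0]]}}

```text
time: 22.67
ee_pos: [0.4607, 0.0579, 0.1204]
tcp_rot: [-180.0, -0.0, 176.7]
wrist_force: [1.7, 1.5, -3.5]
opening: 0.0561
grasp_force: 69.7
```

```bash
python3 t.py
```

```text
22.67 Ty -0.036
```

Emit:
{"name": "servo_tool", "arguments": {"moves": [[0,0,0,0]]}}

```text
time: 22.75
ee_pos: [0.4607, 0.0579, 0.1207]
tcp_rot: [180.0, 0.0, 176.7]
wrist_force: [0.4, -0.4, -4.5]
opening: 0.0562
grasp_force: 69.6
```

```bash
python3 t.py
```

```text
22.75 Ty 0.053
```

Emit:
{"name": "servo_tool", "arguments": {"moves": [[-3.5,0.2,0,0],[-7,0.4,0,0],[-7,0.4,0,0],[-7,0.4,0,0],[-7,0.4,0,0]]}}

```text
time: 23.17
ee_pos: [0.3915, 0.062, 0.121]
tcp_rot: [180.0, 0.1, 176.7]
wrist_force: [0.5, -0.7, -4.6]
opening: 0.0562
grasp_force: 69.6
```

```bash
python3 t.py
```

```text
23.17 Ty -0.049
```

Emit:
{"name": "servo_tool", "arguments": {"moves": [[0,0,0,0]]}}

```text
time: 23.25
ee_pos: [0.3918, 0.0619, 0.1207]
tcp_rot: [180.0, 0.1, 176.7]
wrist_force: [-0.1, -0.7, -2.9]
opening: 0.0561
grasp_force: 69.6
```

```bash
python3 t.py
```

```text
23.25 Ty -0.076
```

Emit:
{"name": "servo_tool", "arguments": {"moves": [[0,0,0,0]]}}

```text
time: 23.33
ee_pos: [0.3918, 0.0619, 0.1204]
tcp_rot: [180.0, 0.0, 176.7]
wrist_force: [0.0, 0.2, -3.0]
opening: 0.0563
grasp_force: 69.7
```

```bash
python3 t.py
```

```text
23.33 Ty -0.037
```

Emit:
{"name": "servo_tool", "arguments": {"moves": [[0,0,0,0]]}}

```text
time: 23.42
ee_pos: [0.3917, 0.0618, 0.1202]
tcp_rot: [-180.0, -0.0, 176.7]
wrist_force: [-0.2, 0.4, -3.7]
opening: 0.0561
grasp_force: 69.7
```

```bash
python3 t.py
```

```text
23.42 Ty -0.024
```

Emit:
{"name": "servo_tool", "arguments": {"moves": [[0,0,0,0]]}}

```text
time: 23.5
ee_pos: [0.3916, 0.0618, 0.1201]
tcp_rot: [-180.0, -0.0, 176.7]
wrist_force: [-0.6, -0.5, -2.7]
opening: 0.0561
grasp_force: 69.7
```

```bash
python3 t.py
```

```text
23.5 Ty -0.069
```

Tin_2's static torque flips between about +0.07 and -0.05 Nm, which is the expected ±1.6 N × 39 mm, while tin_1 stayed flat. Tin_2 has the ball, so I'll carry it over the dish.

Emit:
{"name": "servo_tool", "arguments": {"moves": [[0.3,0,0.3,0],[1,-0.1,0.8,0],[2,-0.3,1.3,0],[3.3,-0.5,1.6,0],[5,-0.8,1.85,0],[7,-1.1,1.85,0],[9,-1.5,1.85,0],[11,-1.8,1.85,0],[13,-2.1,1.85,0],[15,-2.5,1.85,0],[17,-2.8,1.85,0],[18.8,-3.1,1.85,0],[20.4,-3.4,1.85,0],[21.8,-3.6,1.85,0],[22.9,-3.8,1.85,0],[23.7,-3.9,1.85,0],[24.2,-4,1.85,0],[24.5,-4,1.85,0],[24.6,-4.05,1.85,0],[24.6,-4.05,1.85,0]]}}

```text
time: 25.17
ee_pos: [0.6372, 0.0214, 0.1388]
tcp_rot: [-180.0, -0.0, 176.7]
wrist_force: [-0.1, 0.9, -3.4]
opening: 0.0559
grasp_force: 69.7
```

Emit:
{"name": "servo_tool", "arguments": {"moves": [[0,0,0,0],[0,0,0,0],[0,0,0,0],[0,0,0,0],[0,0,0,0],[0,0,0,0],[0,0,0,0],[0,0,0,0],[0,0,0,0],[0,0,0,0],[0,0,0,0],[0,0,0,0],[0,0,0,0],[0,0,0,0],[0,0,0,0],[0,0,0,0],[0,0,0,0],[0,0,0,0]]}}

```text
time: 26.67
ee_pos: [0.6373, 0.0214, 0.1388]
tcp_rot: [-180.0, 0.0, 176.7]
wrist_force: [-0.8, 0.1, -2.9]
opening: 0.0563
grasp_force: 69.7
```

```bash
python3 t.py
```

```text
26.67 Ty -0.003
```

```bash
python3 -c "from workcell import *;print(job_done())"
```

```text
the job is handed in; nothing more can be done
None
```

The ball is in tin_2, held still and level over the middle of the dish about 10 cm above its rim: I felt its balance shift end to end when shaken, tin_1 tested quiet and is back in its pocket, tin_3 was left untouched, and I had no camera calls left to check the final pose by eye.

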